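Fetch the hemmed-in coal wagon out of the storage stand

ROBOT

A 6-joint arm with a two-finger parallel gripper is mounted at the origin on the work surface; the furniture and walls round the work are solid. World frame = base frame: x ahead of the robot, y to its left, z up, the work surface at z = 0. Lengths are in mm, angles in rad, forces in N, time in s.
With the tool pointing down it reaches from about 350 to 975 mm from the base axis. Payload 7.1 kg.
Tool frame: the origin (TCP) lies midway between the tips of the shut fingers; the grasp point (between the pads) lies ctrl.grip_point_offset behind it (ctrl.grip_point_offset is the distance from the TCP to the grasp point, in mm); z points along the fingers, y is the line along which they close (so a half turn about z gives the same grasp; the last joint's range is limited). The gripper opens to 88 mm and grips with 3 to 60 N. Pads are 20 mm wide; open, the fingers measure 115 mm over their backs; the gripper's body (75 mm by 178 mm) begins 61 mm behind the grasp point.
Start: joints at [-0.019, 0.423, 1.63, -0, 1.089, -0.019], TCP at [624.984, 0.026, 222.675] pointing down, gripper open.
Joint ranges: [-3, 3], [-0.9, 2.11], [0.09, 2.58], [-1.31, 4.45], [0.11, 2.69], [-2.54, 2.54]. Speed limits (rad/s): [2.39, 2.39, 3.01, 3.14, 3.14, 3.14].

INTERFACE

Orientations are given as a rotation vector (axis times angle).
In Python, from workcell import ctrl, get_image, close_job, finder gives the robot as it stands.
- The arm moves only by the tool servo_tool, never from a script. Its argument "deltas" is a list of rows, each a list of 2 entries, a list of its own where there are three numbers: the shift along the tool's x, y, z in mm, then the turn, a rotation vector about the tool's x, y, z in rad. A call has 1 to 5 rows; each row is the pose to reach, as a shift and turn from the pose commanded when the call began, along the tool's axes at that moment; what a row does not reach only later rows make up. A row lasts 1/12 s, in which the tool goes at most 41.7 mm and 7.16 degrees, less where a joint would pass 70% of its speed; a pose out of reach is approached as far as the arm can. A call with a gripper value outside its range is refused whole. "grip" is the closure, from -1 (fully open) to 1 (shut), so that 0 is half open, set as the call begins (left out, the last holds). The fingers move at their own pace and stop on an object; the grip force is fixed at half the most. Time passes only in rows, so rows that repeat a pose let the fingers close. It gives the time, the measured TCP pose, the force, the opening and the grip force at its end, in the units of the state.
- ctrl.get_obs(): the state, without advancing time (a new reading comes with each control period).
- get_image(name): name is "scene" or "side" or "wrist"; returns a dict with "frame" (420x560x3 uint8, blue, green, red), "depth" (420x560 float32, mm along the optical axis (not along the pixel's ray), 0 where there is no reading), "K" (3x3 intrinsics, pixels), "pose" (4x4, takes a point from camera to world coordinates). Camera axes: x right, y down, z forward; pixel columns grow to the right and rows downward; lengths in mm; the calibration is good to about 2 mm. A picture is of the moment at which its call begins.
- close_job(): hands the job in; it is judged then, once.
Trained networks look in a picture, given as the dict that the camera call returned (one of the last four; its "shot" number tells which), for a name from the list of things; names that differ only in an ending like _2 or _b are one class to them, and where a whole thing is asked for, a point or a joint stands for the part that bears it (a point fixed in the world has none). Each returns a list of dicts, best first, with "score" (0 to 1); they miss things now and then, are a little off and sometimes report something else, mostly with a low value. They report only what shows in the picture. A call takes as long as a camera call. They do not tell look-alikes from the thing itself.
- finder.search_frame(query, picture): "rect" ([centre column, centre row, width, height] as shares, 0 to 1, of the picture: columns of its width, rows of its height, round what is visible of it).
- finder.silhouettes(query, picture): "mask" (420x560 bool, what is visible of it) and "rect" ([centre column, centre row, width, height] as shares, 0 to 1, of the picture: columns of its width, rows of its height, round what is visible of it).
The state is a dict: "t": time; "qpos": joint angles; "qvel": joint speeds; "joint_torque": joint torques, N m; "ee_pos": TCP position; "orientation": TCP orientation; "ft_force": force on the tool from outside, world axes, zero at the start; "moment": the same for the moment, N m; "width": finger opening in mm; "grasp_force": force on a finger pad.
Only numpy, scipy, OpenCV 4.12 (cv2) and the standard library are available. Lean on these libraries where they do the work, as an engineer would, in place of code of your own. Each camera call takes 0.05 s, during which the arm holds its last target. There are 200 camera calls.

TASK

I need the coal wagon, which is hemmed in, in the middle lane of the wooden storage stand: first set the locomotive and the van aside on the cork mat, both standing on it together, then stand the coal wagon lengthwise on the middle of the loose piece of track, and after that put the locomotive and the van back on the stand, each squarely in the lane where it stood (facing either way). Keep all three on their wheels, and do not shift or knock over the glue bottle, the little tree or the buffer stop.

Things in the scene. Friction and masses are not known exactly. Their poses are not given: they have to be found in the camera images.
- coal_wagon: Low open wagon, dark grey, loaded with coal: 29 wide x 108 long x 27 mm high, 80 g. Origin: centre of its underside; y along its length, x across, z up. Grip across its width (29 mm, firm up to 26 mm high, 46 mm either side of the middle). It starts in the stand's sunken middle lane, top 39 mm above the table, with a gap of only 8 mm to the vehicle on each side: no room for a finger.
- van: Closed box van with a grey roof, 30 wide x 116 long x 44 mm high, 100 g; starts in one outer lane of the stand (either one). Origin: centre of its underside; y along its length, x across, z up. Grip across its width (29 mm, firm up to 42 mm above the underside, 50 mm either side of the middle); on the stand it rises 23 mm above the coal wagon beside it.
- loco: Small shunting locomotive with a long low hood (20 wide, 34 mm high) and, at its -y end, a taller cab: 30 wide x 123 long x 47 mm high, 190 g; starts in the other outer lane. Origin: centre of its underside; y along its length, x across, z up. Grip it by the cab, across its 28 mm width: firm up to 44 mm high, from y = -43 to -15 mm; the centre of mass lies at y = -11 mm.
- stand: Fixed wooden stand, 124 (x) x 150 (y) mm, three lanes along its y. Origin: centre of its underside, on the table. The outer lanes, at x = +38 and -38 mm, are ledges 20 mm above the table; the middle lane, x = 0, is a trough 35 mm wide, its floor 12 mm above the table. Vehicles stand in the middle of the lanes' length (y about 0); no walls or stops.
- mat: Side area: flat brown cork mat lying fixed on the table, 190 (its x) x 150 (its y) x 4 mm. Origin: centre of its underside. Two vehicles fit on it next to each other along its y axis, for instance at x = -48 and +48 mm.
- track_top (a point): Middle of the loose straight track piece, at rail height, 12 mm above the table: fixed, dark, 40 wide x 190 mm long, lying by itself on the open board. y axis along the track, x across, z up. The coal wagon shall stand here, its length along the track.
- glue_bottle: Bystander, to be left alone: white glue bottle with a red pointed cap, 34 x 52 x 126 mm high. Origin: centre of its underside.
- tree: Bystander, to be left alone: small model tree, 40 x 46 x 63 mm high. Origin: under its foot.
- buffer_stop: Bystander, to be left alone: buffer stop on a short piece of track, 40 x 82 x 28 mm. Origin: centre of its underside.
Things that resemble listed ones, but are neither listed nor needed, are in the scene too. Leave any green or purple look-alike of the van alone.

How it is judged (in metres and radians):
On the way, in this order (a step that is already met when the one before it is completed fails the run):
1. the locomotive and the van both stand on the cork mat, released (x of loco in the frame of mat between -0.092 and 0.092 m and y of loco in the frame of mat between -0.072 and 0.072 m and z of loco in the frame of mat between 0 and 0.01 m and contact force between each of loco, van and the fingers below 0.05 N and linear speed of each of loco, van below 0.02 m/s and angle between each of loco, van's own z axis and vertical below 0.1 rad and x of van in the frame of mat between -0.092 and 0.092 m and y of van in the frame of mat between -0.072 and 0.072 m and z of van in the frame of mat between 0 and 0.01 m), for 0.2 s.
2. the coal wagon stands lengthwise on the middle of the loose track piece, released (x of coal_wagon in the frame of track_top between -0.01 and 0.01 m and y of coal_wagon in the frame of track_top between -0.03 and 0.03 m and z of coal_wagon in the frame of track_top between -0.003 and 0.005 m and angle between the y axis of coal_wagon and the y axis of track_top, either way round below 0.14 rad and contact force between coal_wagon and the fingers below 0.05 N and linear speed of coal_wagon below 0.02 m/s and angle between coal_wagon's own z axis and vertical below 0.1 rad), for 0.2 s.
At the end, for the whole second after the job is handed in: Coal wagon on the loose track, within 10 mm across, 30 mm along and 8 degrees; locomotive and van each back in its own outer lane of the stand, within 11 mm across, 18 mm along and 8 degrees; all upright, released and at rest (all of step 2 and (x of loco in the frame of stand between 0.027 and 0.049 m or x of loco in the frame of stand between -0.049 and -0.027 m) and y of loco in the frame of stand between -0.018 and 0.018 m and z of loco in the frame of stand between 0.017 and 0.025 m and distance of each of loco, van from where it was at the start of the episode below 0.03 m and angle between the y axis of each of loco, van and the y axis of stand, either way round below 0.14 rad and contact force between each of loco, van and the fingers below 0.05 N and linear speed of each of loco, van below 0.02 m/s and angle between each of loco, van's own z axis and vertical below 0.1 rad and (x of van in the frame of stand between 0.027 and 0.049 m or x of van in the frame of stand between -0.049 and -0.027 m) and y of van in the frame of stand between -0.018 and 0.018 m and z of van in the frame of stand between 0.017 and 0.025 m); the robot touches nothing.
It fails at once if the coal wagon, the van or the locomotive tips over (angle between any of coal_wagon, van, loco's own z axis and vertical above 0.7 rad).
It fails at once if the glue bottle, the tree or the buffer stop is shifted by more than 20 mm or knocked over (distance of any of glue_bottle, tree, buffer_stop from where it was at the start of the episode above 0.02 m or angle between any of glue_bottle, tree, buffer_stop's own z axis and vertical above 0.5 rad).
It also fails if it takes over 136 s, if anything falls off the work surface, if the arm or the gripper's body presses on something with over 40 N, if the wrist force passes 120 N, or if a joint passes its speed limit or range.

## Working session

There is one attempt and no reset: what is moved stays moved. The work goes in short steps, Python scripts to look and compute and a tool call to move; the robot and the scene stay as the last step left them, time stands still between calls to the robot, and variables do not carry over. Pictures are saved under pics/ and viewed, at most 14 in all, crops included, and the job is handed in when it is done.

Besides the shell and the picture viewer there is one more tool, called after "Request:" as a command line: name --argument value ..., lists and objects as JSON in quotes. servo_tool: Moves the arm, as the interface text tells. Its arguments: {"type":"object","properties":{"deltas":{"type":"array","items":{"type":"array"}},"grip":{"type":"number"}},"required":["deltas"]}

```bash
mkdir -p pics; cat > h.py <<'E'
import numpy as np,cv2
from workcell import ctrl,get_image,close_job,finder
from scipy.spatial.transform import Rotation as R
def cloud(p):
    d=p["depth"].astype(float);K=p["K"];v,u=np.indices(d.shape)
    c=np.stack([(u-K[0,2])/K[0,0]*d,(v-K[1,2])/K[1,1]*d,d],-1)
    w=c@p["pose"][:3,:3].T+p["pose"][:3,3];w[d==0]=np.nan
    return w
E
python3 - <<'E'
from h import *
o=ctrl.get_obs();print(ctrl.grip_point_offset,o["ee_pos"],o["orientation"],o["width"])
for n in["scene","side"]:
    p=get_image(n);cv2.imwrite(f"pics/{n}0.png",p["frame"]);w=cloud(p);print(n,p["pose"][:3,3].round())
    for q in["coal_wagon","van","loco","stand","mat","track_top","glue_bottle","tree","buffer_stop"]:
        for r in finder.silhouettes(q,p)[:4]:
            m=r["mask"];x=w[m];x=x[~np.isnan(x[:,0])]
            rc=np.array(r["rect"])*[560,420,560,420]
            print(q,round(r["score"],2),rc.round(),np.nanmedian(x,0).round() if len(x) else None,np.percentile(x[:,2],95).round() if len(x) else None)
E
```

```text
18.700000000000003 [6.24449050e+02 4.53134757e-02 2.21920090e+02] [-2.22064989e+00 -2.22071218e+00  1.62845689e-03] 88.15363129216115
scene [-103. -644.  517.]
coal_wagon 0.53 [220. 182.  10.  16.] [505. 354.  34.] 39.0
van 0.74 [235. 231.  16.  36.] [346.  52.  41.] 44.0
van 0.71 [169. 218.  39.  17.] [256. 223.  31.] 44.0
van 0.58 [234. 173.  11.  22.] [528. 316.  59.] 64.0
loco 0.6 [211. 178.  10.  16.] [462. 354.  55.] 68.0
stand 0.63 [224. 185.  42.  22.] [499. 314.  17.] 22.0
mat 0.8 [434. 286. 123.  48.] [ 615. -356.    4.] 5.0
track_top 0.74 [299. 215.  62.  28.] [552.  50.   9.] 12.0
track_top 0.18 [223. 186.  43.  20.] [498. 312.  16.] 21.0
glue_bottle 0.9 [207. 203.  17.  43.] [356. 195.  51.] 106.0
tree 0.59 [289. 182.  13.  23.] [660. 217.  41.] 57.0
buffer_stop 0.9 [270. 260.  19.  23.] [356. -74.   9.] 26.0
side [ 378. -588.  855.]
coal_wagon 0.71 [271. 123.  15.  30.] [506. 354.  34.] 40.0
van 0.95 [189. 166.  29.  32.] [263. 220.  41.] 45.0
van 0.95 [231. 204.  27.  41.] [356.  64.  41.] 45.0
van 0.59 [284. 120.  16.  34.] [539. 332.  60.] 65.0
loco 0.64 [258. 116.  19.  31.] [473. 367.  50.] 67.0
loco 0.35 [331. 148.  10.  19.] [667. 209.  44.] 261.0
stand 0.71 [270. 129.  51.  37.] [502. 316.  18.] 23.0
mat 0.78 [346. 354. 102.  96.] [ 560. -356.    4.] 6.0
track_top 0.91 [306. 202.  40.  56.] [555.  51.   9.] 13.0
glue_bottle 0.71 [228. 157.  13.  35.] [362. 189.  63.] 109.0
glue_bottle 0.37 [268. 123.  10.  25.] [505. 352.  34.] 40.0
tree 0.6 [332. 147.  13.  16.] [668. 209.  44.] 56.0
buffer_stop 0.88 [240. 250.  24.  29.] [364. -72.   9.] 26.0
```

```bash
python3 - <<'E'
from h import *
p=cv2.imread("pics/side0.png")
cv2.imwrite("pics/a.png",cv2.resize(p[80:420,150:450],None,fx=1.75,fy=1.75,interpolation=2))
cv2.imwrite("pics/b.png",cv2.resize(p[90:180,200:320],None,fx=6.6,fy=6.6,interpolation=2))
p=get_image("side");w=cloud(p)
for q in["mat","track_top","stand"]:
    m=finder.silhouettes(q,p)[0]["mask"];x=w[cv2.erode(m.astype(np.uint8),np.ones((2,2)))>0];x=x[~np.isnan(x[:,0])];x=x[x[:,2]<26]
    print(q,cv2.minAreaRect(x[:,:2].astype(np.float32)),len(x))
E
```

```text
mat ((559.7486572265625, -352.3695983886719), (148.84393310546875, 188.5673828125), 62.9633674621582) 6170
track_top ((556.8907470703125, 54.487876892089844), (39.91609191894531, 190.36395263671875), 11.426911354064941) 772
stand ((511.22808837890625, 363.3617248535156), (150.39620971679688, 120.08038330078125), 62.40218734741211) 547
```

View pics/a.png

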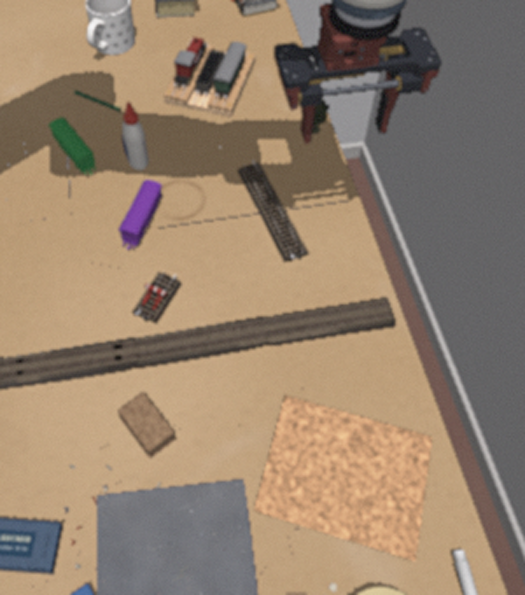

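View pics/b.png

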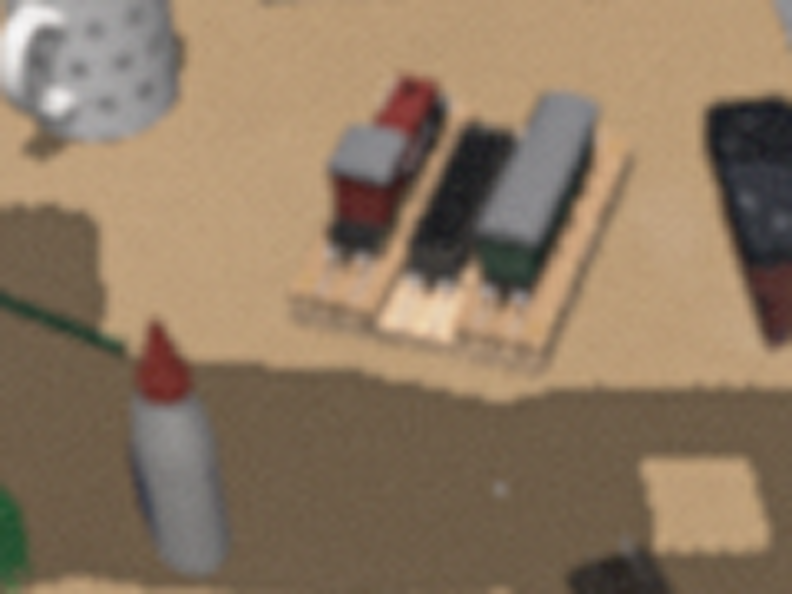

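Side view (a.png, b.png): the stand is at about (270,129) px. The loco is in its left lane at (258,116) with the cab at the near end, the coal wagon is in the middle at (271,123), and the grey-roofed van is on the right at (284,120).

Possible mix-ups:
- **Van:** the green one at (189,166) and the purple one at (231,204) are look-alikes. I choose the one on the stand, grey-roofed and confirmed in b.png.
- **Track:** I choose the loose piece at (306,202). The long fixed track at about (270,275) and the buffer stop at (240,250) are not it.
- **Mat:** I choose the cork one at (346,354), not the grey one at (250,390) or the small cork block at (234,322).

Request:
servo_tool --deltas '[[[200, -60, 0], [0, 0, 0]], [[200, -60, 0], [0, 0, 0]], [[200, -60, 0], [0, 0, 0]], [[200, -60, 0], [0, 0, 0]], [[200, -60, 0], [0, 0, 0]]]'

```text
t: 1.62
ee_pos: [564.4, 201.1, 222.8]
orientation: [2.222, 2.221, 0.0]
ft_force: [0.3, 0.6, 0.3]
width: 87.7
grasp_force: 0.0
```

Request:
servo_tool --deltas '[[[150, -55, -50], [0, 0, 0.48]], [[150, -55, -50], [0, 0, 0.48]], [[150, -55, -50], [0, 0, 0.48]], [[150, -55, -50], [0, 0, 0.48]], [[150, -55, -50], [0, 0, 0.48]]]'

```text
t: 2.03
ee_pos: [508.9, 355.2, 275.2]
orientation: [-2.687, -1.624, -0.007]
ft_force: [0.2, -0.3, 0.5]
width: 88.1
grasp_force: 0.0
```

Request:
servo_tool --deltas '[[[0, 0, 0], [0, 0, 0]], [[0, 0, 0], [0, 0, 0]]]'

```text
t: 2.2
ee_pos: [509.9, 349.3, 272.4]
orientation: [2.683, 1.634, -0.001]
ft_force: [0.0, 0.4, -0.6]
width: 87.6
grasp_force: 0.0
```

```bash
cat > look.py <<'E'
from h import *
import sys
p=get_image("wrist");cv2.imwrite(f"pics/{sys.argv[1]}.png",p["frame"]);w=cloud(p)
o=ctrl.get_obs();M=R.from_rotvec(o["orientation"]).as_matrix();print("tcp",o["ee_pos"].round(1),"toolx",M[:,0].round(3),"z",M[:,2].round(3),"t",o["t"])
for a in sys.argv[2:]:
    q,lo,hi=a.split(":")
    for r in finder.silhouettes(q,p)[:3]:
        x=w[r["mask"]];x=x[~np.isnan(x[:,0])];x=x[(x[:,2]>float(lo))&(x[:,2]<float(hi))]
        if len(x)<20:continue
        c,s,an=cv2.minAreaRect(x[:,:2].astype(np.float32))
        if s[0]<s[1]:an+=90
        an=(an)%180
        d=M[:2,:2].T@(np.array(c)-o["ee_pos"][:2])
        print(q,round(r["score"],2),(np.array(r["rect"])*[560,420,560,420]).round(),"c",np.round(c,1),"size",np.round(s,1),"long ang",round(an,1),"z95",np.percentile(x[:,2],95).round(1),"tool dxy",d.round(1))
E
python3 look.py w1 stand:15:26 loco:40:75 van:40:75 coal_wagon:25:45
```

```text
tcp [510.1 348.5 272. ] toolx [ 0.46   0.888 -0.001] z [-0.001 -0.001 -1.   ] t 2.25
stand 0.82 [278. 162.  99. 117.] c [510.6 369.3] size [149.  124.1] long ang 62.7 z95 22.3 tool dxy [18.7 -9.2]
loco 0.61 [249. 158.  28.  96.] c [480.1 393. ] size [92.2 29.9] long ang 61.7 z95 68.3 tool dxy [ 25.8 -47.1]
van 0.93 [312. 168.  26.  89.] c [542.6 348.7] size [100.1  29.8] long ang 62.2 z95 65.1 tool dxy [15.2 28.8]
van 0.75 [189. 339.  33.  23.] c [274.4 210. ] size [30.3 45.6] long ang 116.3 z95 44.9 tool dxy [-231.5 -145.4]
van 0.74 [280. 350.  19.  24.] c [379.7 116.2] size [ 8.3 26.7] long ang 152.0 z95 44.4 tool dxy [-266.3   -8.8]
coal_wagon 0.61 [279. 165.  24.  75.] c [509.8 368. ] size [90.8 28.2] long ang 62.8 z95 39.7 tool dxy [17.2 -9.3]
```

View pics/w1.png

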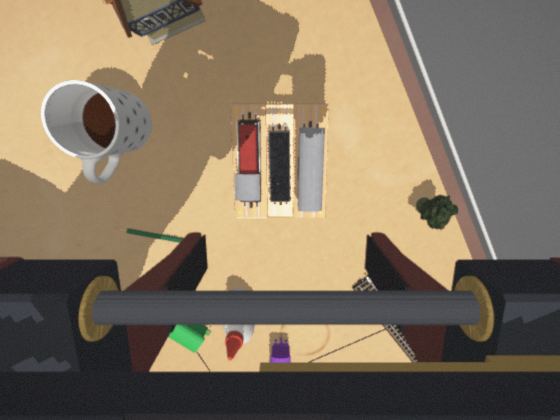

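w1 shows the loco at (249,158) px with its grey cab at the near end, the coal wagon at (279,165), the van at (312,168), the tree at (437,210) and the glue bottle at (235,340). Next I measure the cab and the van ends along the lanes.

```bash
python3 - <<'E'
from h import *
p=get_image("wrist");w=cloud(p).reshape(-1,3);w=w[~np.isnan(w[:,0])]
e=np.array([.46,.888]);f=np.array([.888,-.46]);d=w[:,:2]-[510.6,369.3]
a=d@e;b=d@f;z=w[:,2]
for n,c,lo in[("cab",-38,62),("loco",-38,27),("van",38,55),("vanall",38,27),("wag",0,28)]:
    m=(abs(b-c)<18)&(abs(a)<75)&(z>lo)&(z<75);print(n,np.percentile(a[m],[1,99]).round(1),np.percentile(b[m],[1,99]).round(1),np.percentile(z[m],98).round(1))
o=ctrl.get_obs();print(o["ee_pos"].round(1),(o["ee_pos"][:2]-[510.6,369.3])@np.c_[e,f])
E
```

```text
cab [-38.3  -6.8] [-52.9 -23.6] 68.9
loco [-52.6  60.1] [-52.3 -23.6] 68.6
van [-52.3  45.5] [23.1 52.6] 65.3
vanall [-52.3  49. ] [23.1 52.6] 65.3
wag [-46.1  42. ] [-13.5  13.6] 40.4
[510.6 348.3 272.2] [-18.68203859   9.62370635]
```

Request:
servo_tool --deltas '[[[-4, -48, 130], [0, 0, 0]], [[-4, -48, 130], [0, 0, 0]], [[-4, -48, 130], [0, 0, 0]], [[-4, -48, 130], [0, 0, 0]], [[-4, -48, 130], [0, 0, 0]]]' --grip 0

```text
t: 2.92
ee_pos: [462.6, 366.1, 138.5]
orientation: [2.685, 1.63, -0.013]
ft_force: [-1.6, 0.0, 0.8]
width: 57.9
grasp_force: 0.0
```

Request:
servo_tool --deltas '[[[0, 0, 30], [0, 0, 0]], [[0, 0, 60], [0, 0, 0]], [[0, 0, 60], [0, 0, 0]], [[0, 0, 60], [0, 0, 0]]]'

```text
t: 3.25
ee_pos: [466.1, 367.6, 82.8]
orientation: [2.686, 1.629, -0.002]
ft_force: [0.7, -0.1, 0.1]
width: 44.0
grasp_force: 0.0
```

```bash
cat > pos.py <<'E'
from h import *
o=ctrl.get_obs();e=np.array([.46,.888]);f=np.array([.888,-.46])
M=R.from_rotvec(o["orientation"]).as_matrix()
print(o["ee_pos"].round(1),"a,b",((o["ee_pos"][:2]-[510.6,369.3])@np.c_[e,f]).round(1),"yaw",np.degrees(np.arctan2(M[1,0],M[0,0])).round(1),"w",round(o["width"],1),"t",o["t"])
E
python3 pos.py
```

```text
[466.1 367.6  82.8] a,b [-21.9 -38.7] yaw 62.5 w 44.0 t 3.25
```

Request:
servo_tool --deltas '[[[-1, 0, 20], [0, 0, 0]], [[-1, 0, 39], [0, 0, 0]], [[-1, 0, 39], [0, 0, 0]]]'

```text
t: 3.5
ee_pos: [465.5, 366.9, 43.6]
orientation: [2.686, 1.629, -0.001]
ft_force: [-1.5, -0.4, -0.8]
width: 44.1
grasp_force: 0.0
```

Request:
servo_tool --deltas '[[[0, 0, 0], [0, 0, 0]], [[0, 0, 0], [0, 0, 0]], [[0, 0, 0], [0, 0, 0]], [[0, 0, 0], [0, 0, 0]], [[0, 0, 0], [0, 0, 0]]]' --grip 1

```text
t: 3.92
ee_pos: [466.7, 368.1, 45.8]
orientation: [-2.686, -1.63, -0.006]
ft_force: [0.9, -1.0, 7.7]
width: 27.8
grasp_force: 29.9
```

Request:
servo_tool --deltas '[[[0, 0, -10], [0, 0, 0]], [[0, 0, -30], [0, 0, 0]], [[0, 0, -60], [0, 0, 0]], [[0, 0, -60], [0, 0, 0]]]'

```text
t: 4.25
ee_pos: [467.6, 369.2, 109.1]
orientation: [-2.685, -1.629, -0.012]
ft_force: [0.7, 1.8, -1.3]
width: 27.8
grasp_force: 29.9
```

```bash
python3 pos.py; python3 - <<'E'
from h import *
p=get_image("side");cv2.imwrite("pics/s2.png",cv2.resize(p["frame"][60:180,200:340],None,fx=5,fy=5,interpolation=2))
E
```

```text
[467.6 369.2 109.1] a,b [-19.8 -38.1] yaw 62.5 w 27.8 t 4.25
```

View pics/s2.png

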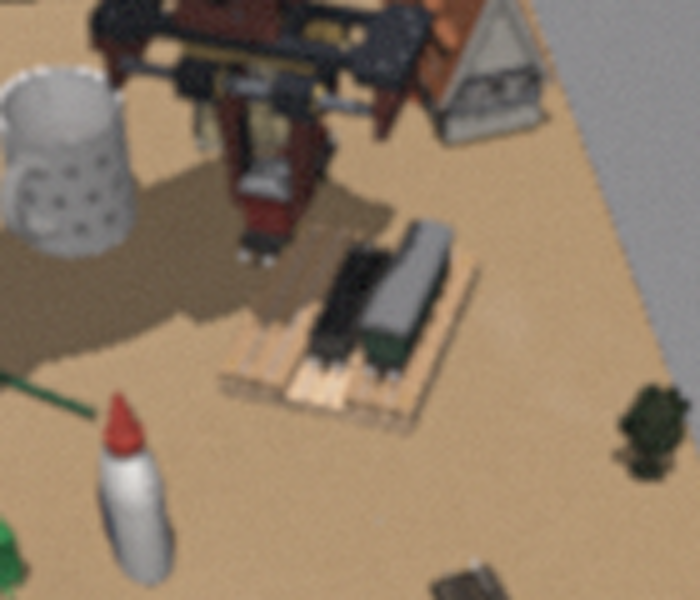

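s2 shows the loco hanging level in the gripper at about (265,200) px. The wagon and van are undisturbed.

Request:
servo_tool --deltas '[[[-10, 5, -20], [0, 0, 0]], [[-30, 17, -50], [0, 0, 0]], [[-60, 35, -75], [0, 0, 0]], [[-85, 50, -95], [0, 0, 0]], [[-115, 65, -100], [0, 0, 0]]]'

```text
t: 4.72
ee_pos: [471.0, 235.0, 206.3]
orientation: [2.685, 1.631, 0.007]
ft_force: [1.5, -0.3, -2.0]
width: 27.8
grasp_force: 29.9
```

Request:
servo_tool --deltas '[[[-34, 20, 0], [0, 0, 0]], [[-68, 40, 0], [0, 0, 0]], [[-102, 60, 0], [0, 0, 0]], [[-136, 80, 0], [0, 0, 0]], [[-170, 100, 0], [0, 0, 0]]]'

```text
t: 5.13
ee_pos: [478.9, 36.5, 203.1]
orientation: [-2.685, -1.63, 0.002]
ft_force: [0.3, -0.1, -2.8]
width: 28.0
grasp_force: 29.9
```

Request:
servo_tool --deltas '[[[-34, 20, 0], [0, 0, 0]], [[-68, 40, 0], [0, 0, 0]], [[-102, 60, 0], [0, 0, 0]], [[-136, 80, 0], [0, 0, 0]], [[-170, 100, 0], [0, 0, 0]]]'

```text
t: 5.55
ee_pos: [489.1, -160.4, 203.0]
orientation: [-2.685, -1.629, 0.001]
ft_force: [1.1, 1.0, -1.9]
width: 28.0
grasp_force: 29.9
```

Request:
servo_tool --deltas '[[[-34, 20, 0], [0, 0, 0]], [[-68, 40, 0], [0, 0, 0]], [[-102, 60, 10], [0, 0, 0]], [[-136, 80, 20], [0, 0, 0]], [[-160, 95, 20], [0, 0, 0]]]'

```text
t: 5.97
ee_pos: [498.7, -346.6, 180.9]
orientation: [-2.684, -1.626, 0.003]
ft_force: [-0.2, 1.0, -2.8]
width: 27.8
grasp_force: 29.9
```

Request:
servo_tool --deltas '[[[-10, 5, 20], [0, 0, 0]], [[-10, 5, 40], [0, 0, 0]], [[-10, 5, 60], [0, 0, 0]], [[-10, 5, 60], [0, 0, 0]]]'

```text
t: 6.3
ee_pos: [497.2, -353.9, 118.9]
orientation: [-2.68, -1.625, 0.005]
ft_force: [0.1, -0.2, -3.3]
width: 27.8
grasp_force: 29.9
```

```bash
cat >> pos.py <<'E'
print("mat a,b",((o["ee_pos"][:2]-[559.7,-352.4])@np.c_[e,f]).round(1))
E
python3 pos.py; python3 look.py m1 loco:5:250 mat:0:8
```

```text
[ 497.2 -353.9  118.9] a,b [-648.3  320.8] yaw 62.5 w 27.8 t 6.3
mat a,b [-30.1 -54.8]
tcp [ 498.3 -354.2  120.9] toolx [0.462 0.887 0.001] z [-0.005  0.004 -1.   ] t 6.35
mat 0.63 [353. 160. 230. 173.] c [ 559.9 -350.1] size [152.7 192.8] long ang 152.7 z95 6.0 tool dxy [32.1 52.8]
```

View pics/m1.png

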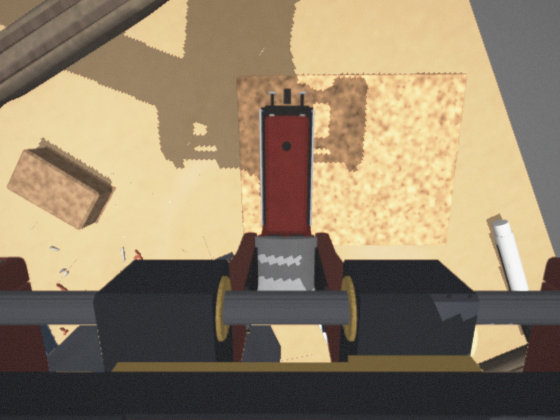

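m1 shows the loco held straight at (287,190) px over the left part of the mat, whose centre is at (353,160).

Request:
servo_tool --deltas '[[[2, 5, 25], [0, 0, 0]], [[2, 5, 60], [0, 0, 0]], [[2, 5, 82], [0, 0, 0]], [[2, 5, 86], [0, 0, 0]], [[2, 5, 86], [0, 0, 0]]]'

```text
t: 6.87
ee_pos: [505.6, -355.7, 37.5]
orientation: [-2.684, -1.63, 0.001]
ft_force: [-0.5, -0.7, -2.2]
width: 27.7
grasp_force: 29.9
```

Request:
servo_tool --deltas '[[[0, 0, 2], [0, 0, 0]], [[0, 0, 3], [0, 0, 0]], [[0, 0, 4], [0, 0, 0]], [[0, 0, 4], [0, 0, 0]]]'

```text
t: 7.2
ee_pos: [506.4, -356.6, 34.9]
orientation: [2.684, 1.629, 0.001]
ft_force: [-0.2, 0.0, -1.7]
width: 28.0
grasp_force: 29.9
```

```bash
python3 pos.py; python3 -c "
from h import *
print(ctrl.get_obs()['ft_force'])"
```

```text
[ 506.4 -356.6   34.9] a,b [-646.6  330.2] yaw 62.5 w 28.0 t 7.2
mat a,b [-28.3 -45.4]
[-0.15085821  0.02098087 -1.67748344]
```

Request:
servo_tool --deltas '[[[0, 0, 2], [0, 0, 0]], [[0, 0, 3], [0, 0, 0]], [[0, 0, 4], [0, 0, 0]], [[0, 0, 4], [0, 0, 0]]]'

```text
t: 7.53
ee_pos: [505.8, -356.3, 29.8]
orientation: [2.686, 1.63, 0.0]
ft_force: [-0.8, 0.0, -0.9]
width: 27.9
grasp_force: 29.9
```

Request:
servo_tool --deltas '[[[0, 0, 1], [0, 0, 0]], [[0, 0, 2], [0, 0, 0]], [[0, 0, 2], [0, 0, 0]]]'

```text
t: 7.78
ee_pos: [506.0, -356.4, 29.6]
orientation: [2.686, 1.629, 0.0]
ft_force: [-4.0, 3.4, 17.6]
width: 28.0
grasp_force: 30.0
```

Request:
servo_tool --deltas '[[[0, 0, 0], [0, 0, 0]], [[0, 0, 0], [0, 0, 0]], [[0, 0, 0], [0, 0, 0]], [[0, 0, 0], [0, 0, 0]]]' --grip 0

```text
t: 8.12
ee_pos: [505.7, -356.1, 27.5]
orientation: [-2.686, -1.63, 0.0]
ft_force: [0.6, -0.4, 0.3]
width: 43.7
grasp_force: 0.0
```

Request:
servo_tool --deltas '[[[0, 0, -15], [0, 0, 0]], [[0, 0, -50], [0, 0, 0]], [[0, 0, -90], [0, 0, 0]], [[15, -6, -125], [0, 0, 0]], [[40, -17, -150], [0, 0, 0]]]'

```text
t: 8.53
ee_pos: [510.2, -314.9, 180.8]
orientation: [2.684, 1.624, 0.002]
ft_force: [0.7, -0.1, 0.4]
width: 44.0
grasp_force: 0.0
```

Request:
servo_tool --deltas '[[[36, -16, 0], [0, 0, 0]], [[72, -32, 0], [0, 0, 0]], [[108, -48, 0], [0, 0, 0]], [[144, -65, 0], [0, 0, 0]], [[180, -82, 0], [0, 0, 0]]]'

```text
t: 8.95
ee_pos: [519.2, -113.6, 177.7]
orientation: [2.686, 1.629, 0.0]
ft_force: [0.1, 1.1, 0.7]
width: 43.9
grasp_force: 0.0
```

Request:
servo_tool --deltas '[[[36, -16, 0], [0, 0, 0]], [[72, -32, 0], [0, 0, 0]], [[108, -48, 0], [0, 0, 0]], [[144, -65, 0], [0, 0, 0]], [[180, -82, 0], [0, 0, 0]]]'

```text
t: 9.37
ee_pos: [529.6, 84.2, 177.6]
orientation: [2.686, 1.63, 0.0]
ft_force: [0.5, -0.6, 0.0]
width: 44.0
grasp_force: 0.0
```

Request:
servo_tool --deltas '[[[36, -16, 0], [0, 0, 0]], [[72, -32, 0], [0, 0, 0]], [[108, -48, 0], [0, 0, 0]], [[144, -65, 0], [0, 0, 0]], [[180, -82, 0], [0, 0, 0]]]'

```text
t: 9.78
ee_pos: [539.9, 281.7, 177.5]
orientation: [2.686, 1.63, -0.001]
ft_force: [1.8, -0.0, -0.4]
width: 44.2
grasp_force: 0.0
```

Request:
servo_tool --deltas '[[[36, -16, 25], [0, 0, 0]], [[64, -29, 60], [0, 0, 0]], [[64, -29, 80], [0, 0, 0]], [[64, -29, 80], [0, 0, 0]]]'

```text
t: 10.12
ee_pos: [540.6, 350.3, 92.0]
orientation: [-2.683, -1.633, 0.013]
ft_force: [-1.4, -0.4, -0.6]
width: 43.7
grasp_force: 0.0
```

```bash
python3 pos.py; python3 look.py w2 van:40:75 
```

```text
[540.6 350.3  92. ] a,b [-3.1 35.4] yaw 62.7 w 43.7 t 10.1167
mat a,b [ 615.2 -340.2]
tcp [541.7 349.5  94.5] toolx [ 0.46   0.888 -0.006] z [-0.006 -0.004 -1.   ] t 10.1667
van 0.7 [293. 212.  51. 151.] c [544.6 351.2] size [93.7 30.1] long ang 61.7 z95 64.9 tool dxy [2.8 1.8]
```

View pics/w2.png

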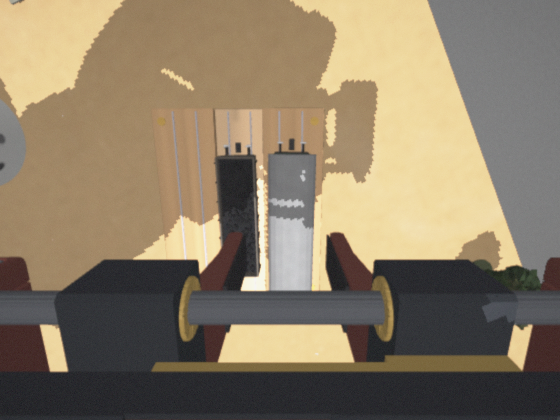

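w2 shows the van at (293,212) px between the fingers, with the wagon to its left at (238,215). The left lane is empty.

Request:
servo_tool --deltas '[[[2, 2, 15], [0, 0, 0]], [[2, 2, 35], [0, 0, 0]], [[2, 2, 53], [0, 0, 0]], [[2, 2, 53], [0, 0, 0]]]'

```text
t: 10.55
ee_pos: [546.1, 348.8, 42.8]
orientation: [2.687, 1.627, -0.005]
ft_force: [-1.0, -0.1, 0.1]
width: 44.3
grasp_force: 0.0
```

```bash
python3 pos.py
```

```text
[546.1 348.8  42.8] a,b [-1.9 41. ] yaw 62.4 w 44.3 t 10.55
mat a,b [ 616.4 -334.6]
```

Request:
servo_tool --deltas '[[[0, -1, -1], [0, 0, 0]], [[0, -1, -1], [0, 0, 0]], [[0, -1, -1], [0, 0, 0]], [[0, -1, -1], [0, 0, 0]], [[0, -1, -1], [0, 0, 0]]]' --grip 1

```text
t: 10.97
ee_pos: [547.0, 351.6, 47.5]
orientation: [2.685, 1.63, 0.004]
ft_force: [-0.7, -2.0, 7.2]
width: 29.3
grasp_force: 29.9
```

Request:
servo_tool --deltas '[[[0, 0, -10], [0, 0, 0]], [[0, 0, -30], [0, 0, 0]], [[0, 0, -60], [0, 0, 0]], [[-10, 6, -90], [0, 0, 0]], [[-30, 18, -120], [0, 0, 0]]]'

```text
t: 11.38
ee_pos: [547.8, 317.8, 167.6]
orientation: [-2.683, -1.633, -0.002]
ft_force: [0.3, 0.2, -0.3]
width: 28.9
grasp_force: 29.9
```

Request:
servo_tool --deltas '[[[-30, 18, -15], [0, 0, 0]], [[-65, 39, -30], [0, 0, 0]], [[-100, 60, -30], [0, 0, 0]], [[-135, 82, -30], [0, 0, 0]], [[-170, 104, -30], [0, 0, 0]]]'

```text
t: 11.8
ee_pos: [561.7, 116.1, 197.1]
orientation: [2.685, 1.63, 0.003]
ft_force: [0.4, -1.1, -1.8]
width: 28.9
grasp_force: 29.9
```

Request:
servo_tool --deltas '[[[-34, 21, 0], [0, 0, 0]], [[-68, 42, 0], [0, 0, 0]], [[-102, 63, 0], [0, 0, 0]], [[-136, 84, 0], [0, 0, 0]], [[-170, 105, 0], [0, 0, 0]]]'

```text
t: 12.22
ee_pos: [576.2, -83.5, 196.6]
orientation: [2.685, 1.63, 0.001]
ft_force: [-0.1, -0.1, -1.0]
width: 28.6
grasp_force: 29.9
```

Request:
servo_tool --deltas '[[[-34, 21, 0], [0, 0, 0]], [[-68, 42, 0], [0, 0, 0]], [[-102, 63, 0], [0, 0, 0]], [[-136, 84, 0], [0, 0, 0]], [[-170, 105, 0], [0, 0, 0]]]'

```text
t: 12.63
ee_pos: [590.8, -282.8, 196.6]
orientation: [2.685, 1.629, 0.001]
ft_force: [0.5, -0.4, -0.9]
width: 28.7
grasp_force: 29.9
```

Request:
servo_tool --deltas '[[[-34, 21, 0], [0, 0, 0]], [[-60, 36, 20], [0, 0, 0]], [[-76, 48, 50], [0, 0, 0]], [[-76, 48, 70], [0, 0, 0]], [[-76, 48, 70], [0, 0, 0]]]'

```text
t: 13.05
ee_pos: [595.5, -370.2, 121.3]
orientation: [-2.682, -1.624, 0.005]
ft_force: [-0.8, 0.3, -2.8]
width: 28.9
grasp_force: 29.9
```

```bash
python3 pos.py
```

```text
[ 595.5 -370.2  121.3] a,b [-617.6  415.6] yaw 62.4 w 28.9 t 13.05
mat a,b [ 0.7 40. ]
```

Request:
servo_tool --deltas '[[[0, 4, 25], [0, 0, 0]], [[0, 4, 60], [0, 0, 0]], [[0, 4, 85], [0, 0, 0]], [[0, 4, 90], [0, 0, 0]], [[0, 4, 90], [0, 0, 0]]]'

```text
t: 13.47
ee_pos: [601.4, -371.0, 35.1]
orientation: [-2.683, -1.63, 0.002]
ft_force: [-0.7, 0.4, -1.5]
width: 29.0
grasp_force: 29.9
```

Request:
servo_tool --deltas '[[[0, 0, 1], [0, 0, 0]], [[0, 0, 2], [0, 0, 0]], [[0, 0, 3], [0, 0, 0]], [[0, 0, 3], [0, 0, 0]]]'

```text
t: 13.8
ee_pos: [602.9, -372.8, 34.4]
orientation: [2.684, 1.629, 0.002]
ft_force: [-0.8, -0.2, -0.2]
width: 28.5
grasp_force: 29.9
```

```bash
python3 pos.py
```

```text
[ 602.9 -372.8   34.4] a,b [-616.5  423.3] yaw 62.5 w 28.5 t 13.8
mat a,b [ 1.8 47.7]
```

Request:
servo_tool --deltas '[[[0, 0, 1], [0, 0, 0]], [[0, 0, 2], [0, 0, 0]], [[0, 0, 3], [0, 0, 0]], [[0, 0, 3], [0, 0, 0]]]'

```text
t: 14.13
ee_pos: [602.4, -372.6, 31.5]
orientation: [2.685, 1.629, 0.001]
ft_force: [-3.1, 1.7, 10.6]
width: 28.8
grasp_force: 30.0
```

Request:
servo_tool --deltas '[[[0, 0, 1], [0, 0, 0]], [[0, 0, 2], [0, 0, 0]], [[0, 0, 2], [0, 0, 0]]]'

```text
t: 14.38
ee_pos: [602.5, -372.6, 31.4]
orientation: [2.685, 1.629, 0.0]
ft_force: [-8.4, 5.1, 24.3]
width: 28.8
grasp_force: 30.1
```

Request:
servo_tool --deltas '[[[0, 0, -1], [0, 0, 0]], [[0, 0, -1], [0, 0, 0]], [[0, 0, -1], [0, 0, 0]], [[0, 0, -1], [0, 0, 0]]]' --grip 0

```text
t: 14.72
ee_pos: [602.0, -372.2, 28.4]
orientation: [-2.686, -1.63, 0.0]
ft_force: [-0.1, -0.3, 0.2]
width: 43.8
grasp_force: 0.0
```

Request:
servo_tool --deltas '[[[0, 0, -15], [0, 0, 0]], [[0, 0, -50], [0, 0, 0]], [[0, 0, -90], [0, 0, 0]], [[-30, -20, -125], [0, 0, 0]], [[-60, -40, -155], [0, 0, 0]]]'

```text
t: 15.13
ee_pos: [549.3, -401.8, 177.9]
orientation: [2.681, 1.632, 0.002]
ft_force: [0.1, -1.3, -0.2]
width: 44.1
grasp_force: 0.0
```

Request:
servo_tool --deltas '[[[0, 0, 0], [0, 0, 0]], [[0, 0, 0], [0, 0, 0]]]'

```text
t: 15.3
ee_pos: [548.1, -403.5, 177.7]
orientation: [2.684, 1.625, 0.003]
ft_force: [0.5, 0.6, -0.4]
width: 43.7
grasp_force: 0.0
```

```bash
python3 look.py m2 van:20:60 loco:20:60 mat:0:7; python3 - <<'E'
from h import *
p=get_image("wrist");w=cloud(p).reshape(-1,3);w=w[~np.isnan(w[:,0])]
e=np.array([.46,.888]);f=np.array([.888,-.46]);d=w[:,:2]-[559.9,-351.5]
a=d@e;b=d@f;z=w[:,2]
for n,c,lo in[("cab",-46,46),("loco",-46,10),("van",46,38)]:
    m=(abs(b-c)<24)&(abs(a)<80)&(z>lo)&(z<75);print(n,np.percentile(a[m],[1,99]).round(1),np.percentile(b[m],[1,99]).round(1),np.percentile(z[m],98).round(1))
E
```

```text
tcp [ 548.1 -402.3  175.8] toolx [0.463 0.886 0.   ] z [ 0.001 -0.001 -1.   ] t 15.35
van 0.92 [322. 141.  33. 114.] c [ 599.7 -375.9] size [99.6 30.1] long ang 62.0 z95 49.0 tool dxy [47.4 33.5]
loco 0.7 [226. 142.  40. 123.] c [ 517.  -333.9] size [102.6  30.2] long ang 63.0 z95 52.2 tool dxy [ 46.3 -59.2]
mat 0.75 [269. 136. 196. 151.] c [ 559.2 -350.2] size [151.7 190.6] long ang 152.6 z95 6.1 tool dxy [ 51.4 -14.2]
cab [-46.4 -14.8] [-60.7 -31.1] 52.9
loco [-60.5  52.8] [-59.8 -31.4] 52.5
van [-52.2  45.5] [31.8 61.1] 49.4
```

View pics/m2.png

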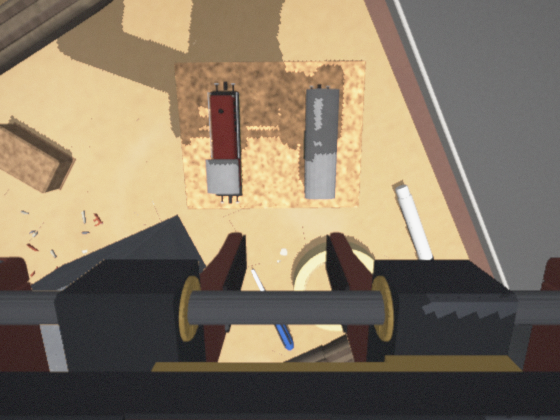

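m2 shows both standing straight on the mat, the loco at (226,142) px and the van at (322,141). Next is the wagon.

Request:
servo_tool --deltas '[[[36, -21, 0], [0, 0, 0]], [[71, -41, 0], [0, 0, 0]], [[106, -62, 0], [0, 0, 0]], [[141, -82, 0], [0, 0, 0]], [[176, -103, 0], [0, 0, 0]]]'

```text
t: 15.97
ee_pos: [537.6, -195.9, 173.5]
orientation: [-2.684, -1.63, 0.002]
ft_force: [0.9, 0.0, 0.1]
width: 44.0
grasp_force: 0.0
```

Request:
servo_tool --deltas '[[[36, -21, 0], [0, 0, 0]], [[71, -41, 0], [0, 0, 0]], [[106, -62, 0], [0, 0, 0]], [[141, -82, 0], [0, 0, 0]], [[176, -103, 0], [0, 0, 0]]]'

```text
t: 16.38
ee_pos: [527.3, 7.9, 173.8]
orientation: [-2.684, -1.63, 0.002]
ft_force: [0.9, 0.5, 0.6]
width: 43.9
grasp_force: 0.0
```

Request:
servo_tool --deltas '[[[36, -21, 0], [0, 0, 0]], [[71, -41, 0], [0, 0, 0]], [[106, -62, 0], [0, 0, 0]], [[141, -82, 0], [0, 0, 0]], [[176, -103, 0], [0, 0, 0]]]'

```text
t: 16.8
ee_pos: [516.9, 211.7, 173.7]
orientation: [-2.685, -1.631, 0.003]
ft_force: [0.9, -0.2, -0.1]
width: 43.6
grasp_force: 0.0
```

Request:
servo_tool --deltas '[[[34, -20, 0], [0, 0, 0]], [[69, -40, 0], [0, 0, 0]], [[104, -60, 25], [0, 0, 0]], [[136, -78, 50], [0, 0, 0]], [[136, -78, 80], [0, 0, 0]]]'

```text
t: 17.22
ee_pos: [512.2, 372.5, 95.2]
orientation: [-2.681, -1.635, -0.01]
ft_force: [0.3, 0.1, 0.0]
width: 43.6
grasp_force: 0.0
```

Request:
servo_tool --deltas '[[[0, 0, 0], [0, 0, 0]], [[0, 0, 0], [0, 0, 0]]]'

```text
t: 17.38
ee_pos: [509.1, 365.3, 91.9]
orientation: [2.684, 1.632, -0.01]
ft_force: [-1.1, -0.3, -0.0]
width: 43.8
grasp_force: 0.0
```

```bash
python3 pos.py; python3 look.py w3 coal_wagon:25:45
```

```text
[509.1 365.3  91.9] a,b [-4.2  0.5] yaw 62.6 w 43.8 t 17.3833
mat a,b [ 614.  -375.1]
tcp [510.6 365.3  93.9] toolx [ 0.461  0.887 -0.003] z [-0.002 -0.002 -1.   ] t 17.4333
coal_wagon 0.78 [286. 210.  39. 135.] c [511.1 370. ] size [97.  28.8] long ang 63.7 z95 39.8 tool dxy [ 4.4 -1.7]
```

Request:
servo_tool --deltas '[[[3, -1, 20], [0, 0, 0]], [[3, -1, 45], [0, 0, 0]], [[3, -1, 63], [0, 0, 0]], [[3, -1, 67], [0, 0, 0]], [[3, -1, 67], [0, 0, 0]]]'

```text
t: 17.9
ee_pos: [512.4, 367.9, 28.4]
orientation: [2.687, 1.628, -0.0]
ft_force: [0.4, -0.5, 0.2]
width: 43.8
grasp_force: 0.0
```

Request:
servo_tool --deltas '[[[0, 0, 0], [0, 0, 0]], [[0, 0, 0], [0, 0, 0]]]'

```text
t: 18.07
ee_pos: [513.3, 369.2, 29.8]
orientation: [-2.686, -1.629, -0.005]
ft_force: [-0.8, -0.4, -0.8]
width: 43.5
grasp_force: 0.0
```

```bash
python3 pos.py
```

```text
[513.3 369.2  29.8] a,b [1.2 2.4] yaw 62.5 w 43.5 t 18.0667
mat a,b [ 619.4 -373.2]
```

Request:
servo_tool --deltas '[[[0, -1, 3], [0, 0, 0]], [[0, -1, 4], [0, 0, 0]], [[0, -1, 4], [0, 0, 0]]]'

```text
t: 18.32
ee_pos: [511.1, 369.4, 24.1]
orientation: [-2.686, -1.63, -0.001]
ft_force: [-0.9, -0.0, 0.1]
width: 44.2
grasp_force: 0.0
```

Request:
servo_tool --deltas '[[[0, 0, 0], [0, 0, 0]], [[0, 0, 0], [0, 0, 0]], [[0, 0, 0], [0, 0, 0]], [[0, 0, 0], [0, 0, 0]], [[0, 0, 0], [0, 0, 0]]]' --grip 1

```text
t: 18.73
ee_pos: [511.1, 369.3, 23.8]
orientation: [-2.686, -1.63, -0.0]
ft_force: [-1.0, -0.1, 1.6]
width: 28.9
grasp_force: 29.9
```

Request:
servo_tool --deltas '[[[0, 0, -8], [0, 0, 0]], [[0, 0, -25], [0, 0, 0]], [[0, 0, -55], [0, 0, 0]], [[0, 0, -90], [0, 0, 0]], [[0, 0, -120], [0, 0, 0]]]'

```text
t: 19.15
ee_pos: [510.9, 369.2, 145.6]
orientation: [2.686, 1.63, -0.0]
ft_force: [0.0, 0.9, -1.8]
width: 28.6
grasp_force: 29.9
```

```bash
python3 pos.py
```

```text
[510.9 369.2 145.6] a,b [0.  0.3] yaw 62.5 w 28.6 t 19.15
mat a,b [ 618.3 -375.2]
```

Request:
servo_tool --deltas '[[[-20, 14, 0], [0, 0, 0]], [[-50, 35, 0], [0, 0, 0]], [[-80, 57, 0], [0, 0, 0]], [[-110, 78, 0], [0, 0, 0]], [[-140, 100, 0], [0, 0, 0]]]'

```text
t: 19.57
ee_pos: [534.8, 197.5, 144.3]
orientation: [2.685, 1.631, 0.0]
ft_force: [-0.4, 0.7, -0.5]
width: 28.9
grasp_force: 29.9
```

Request:
servo_tool --deltas '[[[-30, 22, 0], [0, 0, -0.11]], [[-60, 43, 0], [0, 0, -0.22]], [[-85, 60, 0], [0, 0, -0.33]], [[-108, 78, 0], [0, 0, -0.45]], [[-119, 86, 0], [0, 0, -0.56]]]'

```text
t: 19.98
ee_pos: [556.7, 50.6, 144.3]
orientation: [2.126, 2.312, -0.0]
ft_force: [0.4, -0.4, -1.4]
width: 28.5
grasp_force: 29.9
```

Request:
servo_tool --deltas '[[[-40, 0, 0], [0, 0, -0.12]], [[-40, 0, 0], [0, 0, -0.12]], [[-40, 0, 0], [0, 0, -0.12]]]'

```text
t: 20.23
ee_pos: [559.6, 12.1, 144.1]
orientation: [1.994, 2.428, 0.0]
ft_force: [-1.2, -0.3, -0.6]
width: 28.9
grasp_force: 29.9
```

```bash
python3 pos.py;  python3 look.py t1 track_top:7:16 coal_wagon:90:150
```

```text
[559.6  12.1 144.1] a,b [-294.6  207.8] yaw 101.2 w 28.9 t 20.2333
mat a,b [ 323.7 -167.8]
tcp [559.5  13.3 144. ] toolx [-0.195  0.981  0.   ] z [ 0.  0. -1.] t 20.2833
track_top 0.91 [295. 102.  47. 149.] c [550.3  95.2] size [ 36.7 127.1] long ang 100.7 z95 12.5 tool dxy [82.1  6.9]
coal_wagon 0.56 [284. 251.  61. 188.] c [543.8  43.6] size [46.2 21.2] long ang 61.9 z95 149.3 tool dxy [32.8 -9.5]
```

View pics/t1.png

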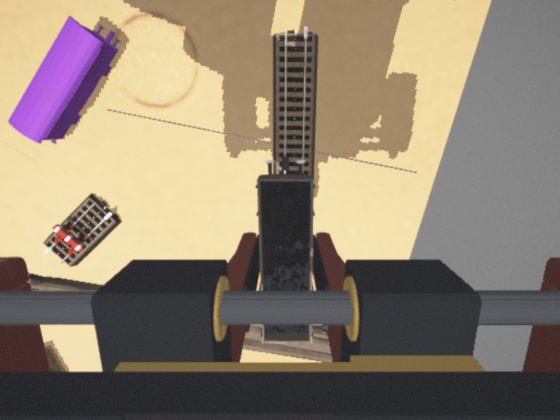

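t1 shows the wagon held straight at (284,255) px. The loose track runs straight ahead at (295,102), offset about 6 mm to the right.

Request:
servo_tool --deltas '[[[20, 3, 10], [0, 0, 0]], [[45, 6, 40], [0, 0, 0]], [[45, 6, 75], [0, 0, 0]], [[45, 6, 100], [0, 0, 0]], [[45, 6, 108], [0, 0, 0]]]'

```text
t: 20.8
ee_pos: [553.8, 60.7, 32.4]
orientation: [-1.984, -2.431, 0.006]
ft_force: [-0.2, 1.3, -1.4]
width: 28.4
grasp_force: 29.9
```

Request:
servo_tool --deltas '[[[0, 0, 2], [0, 0, 0]], [[0, 0, 4], [0, 0, 0]], [[0, 0, 5], [0, 0, 0]], [[0, 0, 5], [0, 0, 0]]]'

```text
t: 21.13
ee_pos: [557.7, 59.2, 32.1]
orientation: [1.988, 2.43, 0.003]
ft_force: [0.6, 0.3, -0.3]
width: 28.6
grasp_force: 29.9
```

```bash
python3 pos.py;  python3 look.py t2 track_top:7:16
```

```text
[557.7  59.2  32.1] a,b [-253.8  184.4] yaw 101.4 w 28.6 t 21.1333
mat a,b [ 364.5 -191.1]
tcp [557.6  59.1  32.1] toolx [-0.198  0.98  -0.   ] z [ 0.002  0.    -1.   ] t 21.1833
track_top 0.68 [287. 210.  69. 304.] c [556.1  62.7] size [ 37.1 195.4] long ang 100.6 z95 12.7 tool dxy [ 3.8 -0.7]
```

View pics/t2.png

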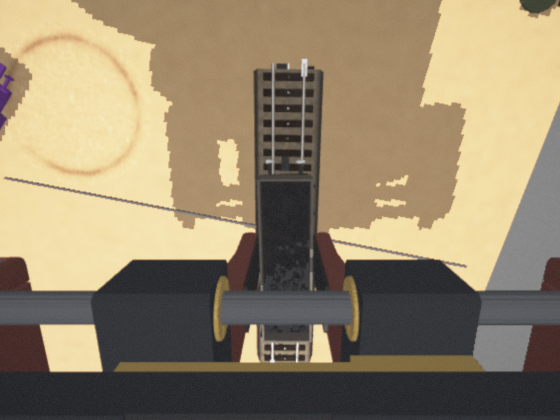

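t2 shows the wagon at (286,255) px, centred over the track at (287,210). I lower it now.

Request:
servo_tool --deltas '[[[0, 0, 2], [0, 0, 0]], [[0, 0, 4], [0, 0, 0]], [[0, 0, 6], [0, 0, 0]], [[0, 0, 6], [0, 0, 0]]]'

```text
t: 21.57
ee_pos: [556.3, 59.0, 24.4]
orientation: [-1.989, -2.432, 0.001]
ft_force: [-0.1, -0.1, -1.3]
width: 28.9
grasp_force: 29.9
```

Request:
servo_tool --deltas '[[[0, 0, 1], [0, 0, 0]], [[0, 0, 2], [0, 0, 0]], [[0, 0, 2], [0, 0, 0]]]'

```text
t: 21.82
ee_pos: [556.5, 59.0, 23.7]
orientation: [-1.988, -2.432, 0.0]
ft_force: [-3.5, -0.9, 11.4]
width: 28.7
grasp_force: 29.9
```

Request:
servo_tool --deltas '[[[0, 0, -1], [0, 0, 0]], [[0, 0, -1], [0, 0, 0]], [[0, 0, -1], [0, 0, 0]], [[0, 0, -1], [0, 0, 0]]]' --grip 0

```text
t: 22.15
ee_pos: [556.6, 59.1, 23.6]
orientation: [-1.988, -2.432, 0.0]
ft_force: [-0.5, 0.5, -0.7]
width: 43.5
grasp_force: 0.0
```

Request:
servo_tool --deltas '[[[0, 0, -15], [0, 0, 0]], [[0, 0, -50], [0, 0, 0]], [[0, 0, -90], [0, 0, 0]], [[-20, 0, -120], [0, 0, 0]], [[-45, 0, -145], [0, 0, 0]]]'

```text
t: 22.57
ee_pos: [566.0, 15.7, 171.1]
orientation: [1.985, 2.434, 0.002]
ft_force: [1.3, -0.9, -0.1]
width: 44.2
grasp_force: 0.0
```

Request:
servo_tool --deltas '[[[0, 0, 0], [0, 0, 0]], [[0, 0, 0], [0, 0, 0]]]'

```text
t: 22.73
ee_pos: [566.6, 14.2, 170.0]
orientation: [1.989, 2.428, 0.003]
ft_force: [0.0, -0.1, -0.7]
width: 43.7
grasp_force: 0.0
```

```bash
python3 pos.py;  python3 look.py t3 track_top:7:16 coal_wagon:30:45
```

```text
[566.6  14.2 170. ] a,b [-289.6  213. ] yaw 101.3 w 43.7 t 22.7333
mat a,b [ 328.7 -162.6]
tcp [565.2  14.8 168.5] toolx [-0.198  0.98   0.   ] z [ 0.  0. -1.] t 22.7833
track_top 0.67 [286. 137.  43. 201.] c [556.4  60.9] size [ 37.1 197. ] long ang 100.6 z95 12.5 tool dxy [46.9  0.4]
coal_wagon 0.86 [284. 147.  28. 112.] c [556.1  56.3] size [27.1 88.8] long ang 101.1 z95 39.4 tool dxy [42.5 -0.7]
```

View pics/t3.png

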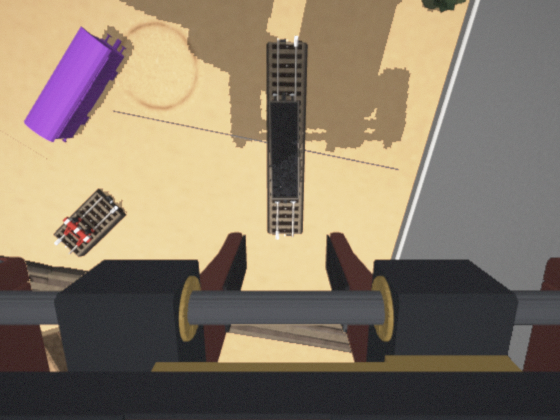

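t3 shows the coal wagon at (284,147) px standing on the track at (286,137), with offsets of about 1 mm across and 5 mm along. Next I fetch the loco.

Request:
servo_tool --deltas '[[[-34, -13, 0], [0, 0, 0]], [[-68, -25, 0], [0, 0, 0]], [[-102, -38, 0], [0, 0, 0]], [[-136, -50, 0], [0, 0, 0]], [[-170, -63, 0], [0, 0, 0]]]'

```text
t: 23.3
ee_pos: [536.3, -164.4, 166.9]
orientation: [-1.985, -2.431, 0.002]
ft_force: [1.5, 0.5, 0.4]
width: 44.3
grasp_force: 0.0
```

Request:
servo_tool --deltas '[[[-34, -13, 0], [0, 0, 0.12]], [[-68, -25, 0], [0, 0, 0.23]], [[-102, -38, 0], [0, 0, 0.34]], [[-136, -50, 0], [0, 0, 0.45]], [[-170, -63, 0], [0, 0, 0.56]]]'

```text
t: 23.72
ee_pos: [508.6, -343.5, 166.7]
orientation: [-2.585, -1.78, 0.002]
ft_force: [0.4, 0.4, 0.0]
width: 43.8
grasp_force: 0.0
```

Request:
servo_tool --deltas '[[[-10, 0, 20], [0, 0, 0.12]], [[-10, 0, 50], [0, 0, 0.12]], [[-10, 0, 70], [0, 0, 0.12]], [[-10, 0, 70], [0, 0, 0.12]], [[-10, 0, 70], [0, 0, 0.12]]]'

```text
t: 24.13
ee_pos: [504.9, -351.0, 96.4]
orientation: [-2.681, -1.628, 0.003]
ft_force: [0.8, -0.7, 1.0]
width: 44.1
grasp_force: 0.0
```

```bash
python3 pos.py; python3 look.py m3 loco:10:60
```

```text
[ 504.9 -351.    96.4] a,b [-642.3  326.3] yaw 62.5 w 44.1 t 24.1333
mat a,b [-24.  -49.3]
tcp [ 506.  -351.7   98. ] toolx [0.461 0.887 0.   ] z [-0.002  0.001 -1.   ] t 24.1833
loco 0.96 [291. 182.  45. 153.] c [ 517.8 -334.2] size [120.7  29.8] long ang 61.9 z95 52.1 tool dxy [21.   2.4]
```

Request:
servo_tool --deltas '[[[-6, 2, 15], [0, 0, 0]], [[-6, 2, 35], [0, 0, 0]], [[-6, 2, 55], [0, 0, 0]], [[-6, 2, 67], [0, 0, 0]], [[-6, 2, 67], [0, 0, 0]]]'

```text
t: 24.65
ee_pos: [504.5, -358.0, 30.5]
orientation: [-2.683, -1.629, 0.001]
ft_force: [-0.5, -0.1, 0.1]
width: 43.6
grasp_force: 0.0
```

Request:
servo_tool --deltas '[[[0, 0, 0], [0, 0, 0]], [[0, 0, 0], [0, 0, 0]]]'

```text
t: 24.82
ee_pos: [506.0, -359.3, 33.1]
orientation: [2.684, 1.629, 0.001]
ft_force: [-0.2, -0.3, -0.1]
width: 43.9
grasp_force: 0.0
```

```bash
python3 pos.py
```

```text
[ 506.  -359.3   33.1] a,b [-649.1  331. ] yaw 62.5 w 43.9 t 24.8167
mat a,b [-30.8 -44.5]
```

Request:
servo_tool --deltas '[[[0, 0, 3], [0, 0, 0]], [[0, 0, 4], [0, 0, 0]], [[0, 0, 4], [0, 0, 0]]]'

```text
t: 25.07
ee_pos: [505.2, -359.0, 28.2]
orientation: [2.685, 1.629, 0.0]
ft_force: [-0.6, -0.7, -0.1]
width: 44.3
grasp_force: 0.0
```

Request:
servo_tool --deltas '[[[0, 0, 0], [0, 0, 0]], [[0, 0, 0], [0, 0, 0]], [[0, 0, 0], [0, 0, 0]], [[0, 0, 0], [0, 0, 0]], [[0, 0, 0], [0, 0, 0]]]' --grip 1

```text
t: 25.48
ee_pos: [505.1, -358.9, 27.9]
orientation: [2.686, 1.63, 0.0]
ft_force: [-0.2, 0.4, 1.9]
width: 27.7
grasp_force: 30.0
```

Request:
servo_tool --deltas '[[[0, 0, -8], [0, 0, 0]], [[0, 0, -30], [0, 0, 0]], [[0, 0, -65], [0, 0, 0]], [[0, 0, -100], [0, 0, 0]], [[15, -9, -135], [0, 0, 0]]]'

```text
t: 25.9
ee_pos: [504.0, -343.2, 164.3]
orientation: [2.686, 1.627, -0.0]
ft_force: [0.9, 0.2, -1.1]
width: 28.1
grasp_force: 30.0
```

Request:
servo_tool --deltas '[[[30, -18, -20], [0, 0, 0]], [[62, -37, -40], [0, 0, 0]], [[96, -57, -40], [0, 0, 0]], [[130, -77, -40], [0, 0, 0]], [[164, -97, -40], [0, 0, 0]]]'

```text
t: 26.32
ee_pos: [493.1, -149.6, 203.6]
orientation: [2.686, 1.629, 0.001]
ft_force: [-0.2, 0.3, -2.8]
width: 27.9
grasp_force: 30.0
```

Request:
servo_tool --deltas '[[[34, -20, 0], [0, 0, 0]], [[68, -40, 0], [0, 0, 0]], [[102, -61, 0], [0, 0, 0]], [[136, -81, 0], [0, 0, 0]], [[170, -101, 0], [0, 0, 0]]]'

```text
t: 26.73
ee_pos: [481.7, 48.1, 203.1]
orientation: [2.686, 1.63, -0.0]
ft_force: [0.4, -0.2, -3.5]
width: 27.8
grasp_force: 30.0
```

Request:
servo_tool --deltas '[[[34, -20, 0], [0, 0, 0]], [[68, -40, 0], [0, 0, 0]], [[102, -61, 0], [0, 0, 0]], [[136, -81, 0], [0, 0, 0]], [[170, -101, 0], [0, 0, 0]]]'

```text
t: 27.15
ee_pos: [470.6, 245.5, 203.1]
orientation: [2.686, 1.63, -0.0]
ft_force: [0.5, 0.5, -1.3]
width: 27.8
grasp_force: 30.0
```

```bash
python3 pos.py
```

```text
[470.6 245.5 203.1] a,b [-128.3   21.4] yaw 62.5 w 27.8 t 27.15
mat a,b [ 490.  -354.2]
```

Request:
servo_tool --deltas '[[[32, -19, 0], [0, 0, 0]], [[64, -38, 0], [0, 0, 0]], [[88, -52, 20], [0, 0, 0]], [[100, -59, 45], [0, 0, 0]], [[100, -59, 70], [0, 0, 0]]]'

```text
t: 27.57
ee_pos: [465.4, 363.3, 132.8]
orientation: [-2.683, -1.633, -0.005]
ft_force: [0.1, -0.1, -2.7]
width: 27.6
grasp_force: 30.0
```

Request:
servo_tool --deltas '[[[0, 0, 20], [0, 0, 0]], [[0, 0, 20], [0, 0, 0]], [[0, 0, 20], [0, 0, 0]]]'

```text
t: 27.82
ee_pos: [464.4, 359.1, 112.1]
orientation: [2.685, 1.63, -0.005]
ft_force: [-0.6, 0.2, -1.8]
width: 27.8
grasp_force: 30.0
```

```bash
python3 pos.py; python3 look.py w4 stand:10:26 loco:70:150
```

```text
[464.4 359.1 112.1] a,b [-30.3 -36.3] yaw 62.5 w 27.8 t 27.8167
mat a,b [ 588.  -411.9]
tcp [465.5 359.7 113.4] toolx [ 0.462  0.887 -0.   ] z [-0. -0. -1.] t 27.8667
stand 0.6 [332. 167. 166. 188.] c [510.9 369.4] size [150.  124.3] long ang 62.6 z95 21.9 tool dxy [29.6 35.7]
loco 0.67 [285. 189.  66. 211.] c [481.8 392.8] size [101.4  31.3] long ang 64.2 z95 136.2 tool dxy [37.  -0.9]
```

View pics/w4.png

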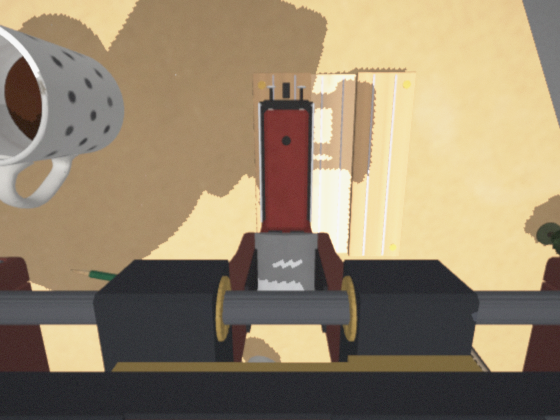

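w4 shows the loco at (285,189) px above the empty left lane, square with the stand.

Request:
servo_tool --deltas '[[[0, -2, 15], [0, 0, 0]], [[0, -2, 35], [0, 0, 0]], [[0, -2, 52], [0, 0, 0]], [[0, -2, 59], [0, 0, 0]], [[0, -2, 59], [0, 0, 0]]]'

```text
t: 28.38
ee_pos: [463.4, 360.2, 53.4]
orientation: [2.686, 1.629, -0.002]
ft_force: [0.1, -0.5, -2.1]
width: 27.7
grasp_force: 30.0
```

Request:
servo_tool --deltas '[[[0, 0, 1], [0, 0, 0]], [[0, 0, 2], [0, 0, 0]], [[0, 0, 3], [0, 0, 0]], [[0, 0, 3], [0, 0, 0]]]'

```text
t: 28.72
ee_pos: [464.0, 360.9, 51.5]
orientation: [-2.686, -1.63, -0.002]
ft_force: [0.9, 0.6, -1.8]
width: 27.9
grasp_force: 30.0
```

```bash
python3 pos.py
```

```text
[464.  360.9  51.5] a,b [-28.9 -37.5] yaw 62.5 w 27.9 t 28.7167
mat a,b [ 589.4 -413.1]
```

Request:
servo_tool --deltas '[[[0, 0, 2], [0, 0, 0]], [[0, 0, 4], [0, 0, 0]], [[0, 0, 6], [0, 0, 0]], [[0, 0, 6], [0, 0, 0]]]'

```text
t: 29.05
ee_pos: [463.3, 360.4, 44.3]
orientation: [2.686, 1.63, -0.001]
ft_force: [-0.6, 0.1, -2.7]
width: 27.7
grasp_force: 30.0
```

Request:
servo_tool --deltas '[[[0, 0, 1], [0, 0, 0]], [[0, 0, 2], [0, 0, 0]], [[0, 0, 2], [0, 0, 0]]]'

```text
t: 29.3
ee_pos: [463.5, 360.5, 43.8]
orientation: [2.686, 1.63, -0.001]
ft_force: [-4.5, -2.4, 11.1]
width: 27.9
grasp_force: 30.0
```

Request:
servo_tool --deltas '[[[0, 0, -1], [0, 0, 0]], [[0, 0, -1], [0, 0, 0]], [[0, 0, -1], [0, 0, 0]], [[0, 0, -1], [0, 0, 0]]]' --grip 0

```text
t: 29.63
ee_pos: [463.7, 360.7, 43.7]
orientation: [-2.686, -1.63, -0.0]
ft_force: [-0.8, 0.5, -0.1]
width: 43.6
grasp_force: 0.0
```

Request:
servo_tool --deltas '[[[0, 0, -15], [0, 0, 0]], [[0, 0, -45], [0, 0, 0]], [[0, 0, -85], [0, 0, 0]], [[0, 0, -120], [0, 0, 0]], [[0, 0, -130], [0, 0, 0]]]'

```text
t: 30.05
ee_pos: [465.9, 362.3, 179.0]
orientation: [-2.685, -1.629, -0.012]
ft_force: [1.0, 1.2, 0.7]
width: 44.1
grasp_force: 0.0
```

Request:
servo_tool --deltas '[[[-30, 23, 0], [0, 0, 0]], [[-60, 46, 0], [0, 0, 0]], [[-90, 69, 0], [0, 0, 0]], [[-119, 92, 0], [0, 0, 0]], [[-148, 115, 0], [0, 0, 0]]]'

```text
t: 30.47
ee_pos: [496.9, 174.6, 173.2]
orientation: [-2.685, -1.63, 0.001]
ft_force: [0.7, 0.3, 0.9]
width: 43.7
grasp_force: 0.0
```

Request:
servo_tool --deltas '[[[-30, 23, 0], [0, 0, 0]], [[-60, 46, 0], [0, 0, 0]], [[-90, 69, 0], [0, 0, 0]], [[-119, 92, 0], [0, 0, 0]], [[-148, 115, 0], [0, 0, 0]]]'

```text
t: 30.88
ee_pos: [530.6, -10.1, 173.2]
orientation: [-2.686, -1.629, 0.001]
ft_force: [0.9, -0.4, -0.8]
width: 43.5
grasp_force: 0.0
```

Request:
servo_tool --deltas '[[[-30, 23, 0], [0, 0, 0]], [[-60, 46, 0], [0, 0, 0]], [[-90, 69, 0], [0, 0, 0]], [[-119, 92, 0], [0, 0, 0]], [[-148, 115, 0], [0, 0, 0]]]'

```text
t: 31.3
ee_pos: [564.3, -194.5, 173.1]
orientation: [-2.686, -1.629, 0.001]
ft_force: [0.5, -0.3, 0.2]
width: 44.1
grasp_force: 0.0
```

Request:
servo_tool --deltas '[[[-30, 23, 0], [0, 0, 0]], [[-60, 46, 0], [0, 0, 0]], [[-90, 69, 20], [0, 0, 0]], [[-119, 92, 40], [0, 0, 0]], [[-146, 115, 70], [0, 0, 0]]]'

```text
t: 31.72
ee_pos: [598.8, -373.5, 107.8]
orientation: [2.684, 1.627, 0.002]
ft_force: [0.9, -0.8, 0.7]
width: 43.6
grasp_force: 0.0
```

Request:
servo_tool --deltas '[[[0, 0, 0], [0, 0, 0]], [[0, 0, 0], [0, 0, 0]]]'

```text
t: 31.88
ee_pos: [596.3, -371.2, 104.1]
orientation: [-2.684, -1.624, 0.003]
ft_force: [0.5, 0.8, 0.5]
width: 43.9
grasp_force: 0.0
```

```bash
python3 pos.py; python3 look.py m4 van:20:60
```

```text
[ 596.3 -371.2  104.1] a,b [-618.1  416.7] yaw 62.4 w 43.9 t 31.8833
mat a,b [ 0.2 41.1]
tcp [ 597.1 -370.3  106. ] toolx [0.463 0.886 0.001] z [-0.002  0.002 -1.   ] t 31.9333
van 0.79 [294. 214.  41. 147.] c [ 599.7 -376.3] size [100.4  30.1] long ang 62.4 z95 48.9 tool dxy [-4.1  5. ]
```

Request:
servo_tool --deltas '[[[-2, 3, 15], [0, 0, 0]], [[-2, 3, 35], [0, 0, 0]], [[-2, 3, 55], [0, 0, 0]], [[-2, 3, 72], [0, 0, 0]], [[-2, 3, 72], [0, 0, 0]]]'

```text
t: 32.4
ee_pos: [598.3, -371.3, 32.6]
orientation: [-2.681, -1.63, 0.003]
ft_force: [-1.1, 0.2, 0.1]
width: 43.9
grasp_force: 0.0
```

Request:
servo_tool --deltas '[[[0, 0, 0], [0, 0, 0]], [[0, 0, 0], [0, 0, 0]]]'

```text
t: 32.57
ee_pos: [600.8, -373.5, 37.0]
orientation: [2.684, 1.63, 0.001]
ft_force: [0.1, 0.2, -0.2]
width: 43.6
grasp_force: 0.0
```

```bash
python3 pos.py
```

```text
[ 600.8 -373.5   37. ] a,b [-618.1  421.7] yaw 62.5 w 43.6 t 32.5667
mat a,b [ 0.2 46.2]
```

Request:
servo_tool --deltas '[[[-1, 0, 4], [0, 0, 0]], [[-1, 0, 8], [0, 0, 0]], [[-1, 0, 8], [0, 0, 0]]]'

```text
t: 32.82
ee_pos: [599.3, -374.5, 27.8]
orientation: [2.686, 1.63, 0.0]
ft_force: [0.2, -0.4, -0.4]
width: 43.8
grasp_force: 0.0
```

Request:
servo_tool --deltas '[[[0, 0, 0], [0, 0, 0]], [[0, 0, 0], [0, 0, 0]], [[0, 0, 0], [0, 0, 0]], [[0, 0, 0], [0, 0, 0]], [[0, 0, 0], [0, 0, 0]]]' --grip 1

```text
t: 33.23
ee_pos: [599.6, -374.7, 28.0]
orientation: [2.685, 1.629, 0.0]
ft_force: [0.4, 0.5, 0.5]
width: 28.9
grasp_force: 30.0
```

Request:
servo_tool --deltas '[[[0, 0, -8], [0, 0, 0]], [[0, 0, -30], [0, 0, 0]], [[0, 0, -65], [0, 0, 0]], [[0, 0, -100], [0, 0, 0]], [[15, -9, -135], [0, 0, 0]]]'

```text
t: 33.65
ee_pos: [598.0, -359.0, 164.4]
orientation: [2.687, 1.627, -0.001]
ft_force: [1.5, 0.2, -1.0]
width: 28.9
grasp_force: 30.0
```

Request:
servo_tool --deltas '[[[30, -19, -20], [0, 0, 0]], [[62, -38, -40], [0, 0, 0]], [[96, -59, -40], [0, 0, 0]], [[130, -80, -40], [0, 0, 0]], [[164, -101, -40], [0, 0, 0]]]'

```text
t: 34.07
ee_pos: [583.9, -163.3, 203.8]
orientation: [2.686, 1.629, 0.001]
ft_force: [0.3, 0.2, -1.2]
width: 28.8
grasp_force: 30.0
```

Request:
servo_tool --deltas '[[[34, -21, 0], [0, 0, 0]], [[68, -42, 0], [0, 0, 0]], [[102, -63, 0], [0, 0, 0]], [[136, -84, 0], [0, 0, 0]], [[170, -105, 0], [0, 0, 0]]]'

```text
t: 34.48
ee_pos: [569.1, 36.1, 203.3]
orientation: [2.686, 1.63, 0.0]
ft_force: [0.5, 0.8, -1.7]
width: 28.5
grasp_force: 30.0
```

Request:
servo_tool --deltas '[[[34, -21, 0], [0, 0, 0]], [[68, -42, 0], [0, 0, 0]], [[102, -63, 0], [0, 0, 0]], [[136, -84, 0], [0, 0, 0]], [[170, -105, 0], [0, 0, 0]]]'

```text
t: 34.9
ee_pos: [554.5, 235.5, 203.3]
orientation: [2.686, 1.63, 0.0]
ft_force: [0.8, -0.5, -0.5]
width: 29.0
grasp_force: 30.0
```

```bash
python3 pos.py
```

```text
[554.5 235.5 203.3] a,b [-98.7 100.5] yaw 62.5 w 29.0 t 34.9
mat a,b [ 519.6 -275.1]
```

Request:
servo_tool --deltas '[[[32, -20, 0], [0, 0, 0]], [[64, -40, 0], [0, 0, 0]], [[88, -55, 20], [0, 0, 0]], [[99, -62, 45], [0, 0, 0]], [[99, -62, 70], [0, 0, 0]]]'

```text
t: 35.32
ee_pos: [545.7, 353.7, 133.1]
orientation: [-2.683, -1.634, -0.005]
ft_force: [-0.0, -1.2, -0.8]
width: 28.8
grasp_force: 30.0
```

Request:
servo_tool --deltas '[[[0, 0, 20], [0, 0, 0]], [[0, 0, 20], [0, 0, 0]], [[0, 0, 20], [0, 0, 0]]]'

```text
t: 35.57
ee_pos: [545.1, 349.6, 112.2]
orientation: [2.686, 1.63, -0.004]
ft_force: [-0.0, -0.1, -0.7]
width: 28.2
grasp_force: 30.0
```

```bash
python3 pos.py; python3 look.py w5 stand:10:26 loco:25:75
```

```text
[545.1 349.6 112.2] a,b [-1.6 39.7] yaw 62.5 w 28.2 t 35.5667
mat a,b [ 616.7 -335.9]
tcp [546.1 350.1 113.5] toolx [0.462 0.887 0.   ] z [ 0.  0. -1.] t 35.6167
stand 0.67 [235. 187. 159. 150.] c [515.8 379. ] size [128.3 123.8] long ang 62.6 z95 21.8 tool dxy [ 11.6 -40.3]
loco 0.91 [184. 198.  59. 131.] c [481.4 394.5] size [100.4  29.9] long ang 62.3 z95 67.6 tool dxy [  9.5 -77.9]
```

View pics/w5.png

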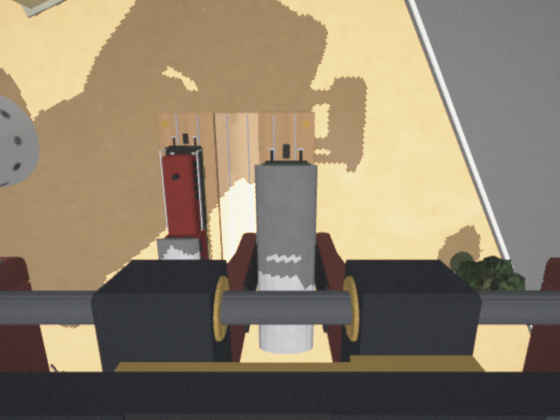

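w5 shows the loco standing in the left lane at (184,198) px, and the van at (286,250) over the right lane.

Request:
servo_tool --deltas '[[[0, -2, 15], [0, 0, 0]], [[0, -2, 35], [0, 0, 0]], [[0, -2, 52], [0, 0, 0]], [[0, -2, 59], [0, 0, 0]], [[0, -2, 59], [0, 0, 0]]]'

```text
t: 36.13
ee_pos: [543.9, 350.5, 53.4]
orientation: [-2.686, -1.629, 0.002]
ft_force: [0.5, -0.2, -1.6]
width: 29.2
grasp_force: 30.0
```

Request:
servo_tool --deltas '[[[0, 0, 2], [0, 0, 0]], [[0, 0, 4], [0, 0, 0]], [[0, 0, 4], [0, 0, 0]], [[0, 0, 4], [0, 0, 0]]]'

```text
t: 36.47
ee_pos: [544.6, 351.2, 50.6]
orientation: [-2.686, -1.63, -0.002]
ft_force: [-0.1, -0.2, -1.2]
width: 28.9
grasp_force: 30.0
```

Request:
servo_tool --deltas '[[[0, 0, 1], [0, 0, 0]], [[0, 0, 3], [0, 0, 0]], [[0, 0, 4], [0, 0, 0]], [[0, 0, 4], [0, 0, 0]]]'

```text
t: 36.8
ee_pos: [543.9, 350.8, 45.4]
orientation: [2.686, 1.63, -0.001]
ft_force: [-0.9, 0.5, -1.4]
width: 28.9
grasp_force: 30.0
```

```bash
python3 pos.py
```

```text
[543.9 350.8  45.4] a,b [-1.  38.1] yaw 62.5 w 28.9 t 36.8
mat a,b [ 617.2 -337.5]
```

Request:
servo_tool --deltas '[[[0, 0, 1], [0, 0, 0]], [[0, 0, 2], [0, 0, 0]], [[0, 0, 2], [0, 0, 0]]]'

```text
t: 37.05
ee_pos: [544.2, 351.0, 44.0]
orientation: [-2.686, -1.63, 0.0]
ft_force: [-0.6, 0.5, 2.1]
width: 28.8
grasp_force: 30.0
```

Request:
servo_tool --deltas '[[[0, 0, 0], [0, 0, 0]], [[0, 0, 0], [0, 0, 0]]]'

```text
t: 37.22
ee_pos: [544.2, 351.0, 44.0]
orientation: [-2.686, -1.63, -0.0]
ft_force: [-1.3, -0.2, 2.2]
width: 29.2
grasp_force: 30.0
```

Contact made. I release, back off and check.

Request:
servo_tool --deltas '[[[0, 0, 0], [0, 0, 0]], [[0, 0, 0], [0, 0, 0]], [[0, 0, 0], [0, 0, 0]], [[0, 0, 0], [0, 0, 0]]]' --grip 0

```text
t: 37.55
ee_pos: [544.1, 351.0, 43.6]
orientation: [-2.686, -1.63, 0.0]
ft_force: [0.3, -0.2, -0.4]
width: 43.8
grasp_force: 0.0
```

Request:
servo_tool --deltas '[[[0, 0, -15], [0, 0, 0]], [[0, 0, -45], [0, 0, 0]], [[0, 0, -85], [0, 0, 0]], [[0, 0, -120], [0, 0, 0]], [[-30, -20, -150], [0, 0, 0]]]'

```text
t: 37.97
ee_pos: [520.8, 338.2, 195.3]
orientation: [-2.686, -1.629, -0.015]
ft_force: [-0.3, -0.2, 1.2]
width: 43.7
grasp_force: 0.0
```

Request:
servo_tool --deltas '[[[-30, -20, -40], [0, 0, 0]], [[-30, -20, -40], [0, 0, 0]], [[-30, -20, -40], [0, 0, 0]], [[-30, -20, -40], [0, 0, 0]]]'

```text
t: 38.3
ee_pos: [485.0, 318.5, 231.4]
orientation: [-2.686, -1.63, -0.004]
ft_force: [0.1, -0.2, -0.2]
width: 43.9
grasp_force: 0.0
```

```bash
python3 look.py w6 stand:15:26 loco:40:75 van:40:75; python3 - <<'E'
from h import *
p=get_image("wrist");w=cloud(p).reshape(-1,3);w=w[~np.isnan(w[:,0])]
e=np.array([.46,.888]);f=np.array([.888,-.46]);d=w[:,:2]-[510.6,369.3]
a=d@e;b=d@f;z=w[:,2]
for n,c,lo in[("cab",-38,62),("loco",-38,27),("van",38,55)]:
    m=(abs(b-c)<18)&(abs(a)<75)&(z>lo)&(z<75);print(n,np.percentile(a[m],[1,99]).round(1),np.percentile(b[m],[1,99]).round(1),np.percentile(z[m],98).round(1))
p=get_image("side");w=cloud(p)
for q in["coal_wagon","glue_bottle","tree","buffer_stop"]:
    for r in finder.silhouettes(q,p)[:2]:print(q,round(r["score"],2),np.nanmedian(w[r["mask"]],0).round())
E
```

```text
tcp [484.9 318.4 230.2] toolx [0.462 0.887 0.   ] z [ 0.  0. -1.] t 38.35
stand 0.56 [283. 132. 114. 135.] c [510.6 369.4] size [149.8 124. ] long ang 62.7 z95 22.2 tool dxy [57.1 -0.8]
loco 0.63 [250. 137.  35. 108.] c [477.3 388.6] size [91.9 29.6] long ang 63.2 z95 68.3 tool dxy [ 58.7 -39.2]
van 0.7 [322. 134.  32. 103.] c [543.3 350.1] size [100.1  30.1] long ang 62.5 z95 65.1 tool dxy [55.1 37.1]
van 0.63 [286. 346.  22.  31.] c [378.7 114.9] size [12.1 27.9] long ang 152.1 z95 44.7 tool dxy [-2.296e+02 -2.000e-01]
cab [-44.3 -12.5] [-53.  -23.3] 69.0
loco [-57.4  55.4] [-52.4 -23.8] 68.6
van [-50.7  47.2] [23.1 52.5] 65.4
coal_wagon 0.61 [556.  52.  34.]
coal_wagon 0.51 [662. 213.  48.]
glue_bottle 0.66 [362. 189.  62.]
tree 0.59 [663. 213.  48.]
tree 0.44 [ 560. -357.    4.]
buffer_stop 0.92 [364. -71.   9.]
```

View pics/w6.png

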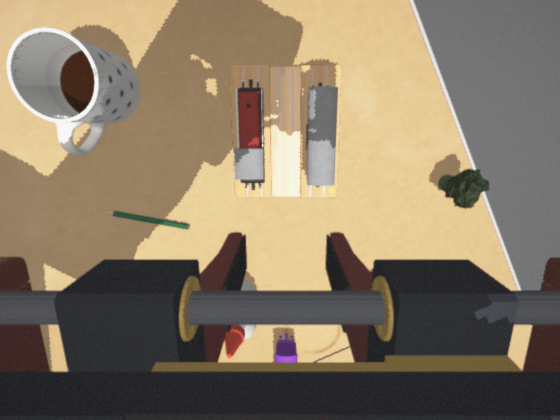

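w6 shows the loco at (250,137) px and the van at (322,134), both square in their lanes. The tree, glue bottle and buffer stop have not moved.

```bash
python3 -c "
from workcell import close_job
print(close_job())"
```

```text
the job is handed in; nothing more can be done
None
```

The job is handed in: the coal wagon stands on the middle of the loose track, the locomotive and the van are back square in their own lanes, and the bystanders have not moved; the hand-in returned no verdict.

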